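Set and lock the inspection camera's focus

TASK

Turn the black focus knob on top of the leaning inspection camera until its white pointer points at the orange index clip, then swing the red-handled lever of the lock ring below the knob clockwise (seen looking down on the knob) all the way to its stop, so that the focus is locked there. Leave the orange clip, the circuit board, the multimeter, the parts tray and the screwdriver where they are, and let go at the end.

Things in the scene. Friction and masses are not known exactly. Their poses are not given: they have to be found in the camera images.
- camera_stand: Fixed inspection camera: dark steel base plate 250 x 160 x 12 mm, two aluminium yoke plates, light grey barrel 86 mm in diameter. Origin on the bench surface, z up. The barrel leans 30 degrees from vertical, its knob end up and towards this body's -x: the outward knob axis is (-0.5, 0, 0.866) in this frame, and 'uphill' across the knob face is (0.866, 0, 0.5).
- barrel_top (a point): Centre of the barrel's upper end, on the knob axis, at (-0.030, 0, 0.180) m in the camera_stand frame. 'Height' below means distance from here along the outward axis. Above it: lock ring (2 to 15 mm), fixed aluminium scale disc 96 mm in diameter (16 to 24 mm), focus knob (24 to 72 mm), all about one axis. Clockwise (looking down on the knob) is a negative turn about the outward axis.
- focus_knob (a joint): Angle of the focus knob, rad, growing clockwise seen looking down on it. At 0 the white pointer points uphill. Range -1.6 to 1.6; starts between -1.0 and -0.45. It is stiff (about 0.12 N m) and stays where it is left.
- knob_grip (a point): Grip point of the knob, on its axis at height 60 mm. Black disc 72 mm in diameter (height 24 to 38 mm) with an upright bar 60 mm long, 16 mm thick, at height 38 to 72 mm. Pinch the bar across its 16 mm, with the gripper along the knob axis (30 degrees from vertical). The bar's length lies along the pointer's direction; a white stripe marks its pointer half.
- pointer (a point): Tip of the knob's white pointer, 40 mm from the axis at height 30 mm; it turns with the knob. The knob is set when this point is at clip_mark.
- index_clip (a joint): Where the orange clip sits on the scale, as an angle in rad in the same sense and from the same zero as focus_knob, so the knob is set when its joint equals this. Between -0.1 and 0.5. Held tight by 1 N m; not to be moved.
- clip_mark (a point): Middle of the inner face of the orange clip, about 40 mm from the axis at height 30 mm. The clip is a 10 x 10 x 10 mm block on the edge of the scale disc, 40 to 51 mm from the axis, top at height 34 mm.
- lock_ring (a joint): Angle of the lock ring, rad, growing clockwise (tightening) seen looking down on it. Starts loose, between 0 and 0.4, and meets a hard stop at 1.25, where it is tight. It takes about 0.35 N m (4 N at the lever) and stays where it is left. Turning it does not drag the knob.
- lever_grip (a point): On the axis of the lock lever's upright round red handle, 85 mm from the knob axis, height 48 mm. Handle 16 mm in diameter, parallel to the knob axis, from the steel arm (top at height 13 mm) to height 62 mm. Ring 102 mm in diameter. At joint value q the handle lies 2.7 - q rad counter-clockwise from uphill. Pinch it along the tangent, gripper along the knob axis; the fingers may pivot on it.
- board: Loose green circuit board 75 x 110 x 3 mm with parts up to 15 mm tall, lying on the base plate below the lens; origin at the centre of its underside. Leave it.
- multimeter: Loose yellow multimeter 165 x 80 x 44 mm lying on the bench; origin at the centre of its underside, long along x. Leave it.
- parts_tray: Loose blue parts tray 160 x 110 x 40 mm on the bench; origin at the centre of its underside. Leave it.
- screwdriver: Loose screwdriver 180 mm long lying on the bench along its x. Leave it.

How it is judged (in metres and radians):
On the way, in this order (a step that is already met when the one before it is completed fails the run):
1. the knob's white pointer points at the orange clip (distance between pointer and clip_mark below 0.0055 m), for 0.2 s.
2. with the pointer still at the clip, the lock ring is turned clockwise to its stop (value of joint lock_ring above 1.15 rad and distance between pointer and clip_mark below 0.0055 m), for 0.2 s.
At the end, for the whole second after the job is handed in: The pointer tip is within 5.5 mm (about 8 degrees) of the clip mark, the lock ring is beyond 1.15 rad (its stop is at 1.25), and both are at rest (all of step 2 and velocity of joint lock_ring between -0.05 and 0.05 rad/s and velocity of joint focus_knob between -0.05 and 0.05 rad/s); the robot touches nothing.
It fails at once if the orange clip is shifted by more than 3 mm (distance of clip_mark from where it was at the start of the episode above 0.003 m).
It fails at once if the circuit board is moved by more than 20 mm (distance of board from where it was at the start of the episode above 0.02 m).
It fails at once if the multimeter, tray or screwdriver is moved by more than 30 mm (distance of any of multimeter, parts_tray, screwdriver from where it was at the start of the episode above 0.03 m).
It also fails if it takes over 51 s, if anything falls off the work surface, if the arm or the gripper's body presses on something with over 40 N, if the wrist force passes 120 N, or if a joint passes its speed limit or range.

ROBOT

A 6-joint arm with a two-finger parallel gripper is mounted at the origin on the work surface. World frame = base frame: x ahead of the robot, y to its left, z up, the work surface at z = 0. Lengths are in m, angles in degrees, forces in N, time in s.
With the tool pointing down it reaches from about 0.275 to 0.775 m from the base axis. Payload 14.6 kg.
Tool frame: the origin (TCP) lies on the front face of the gripper's body, between the roots of the fingers; the fingertips stand 73 mm ahead of it and the grasp point (between the pads) lies 54 mm ahead of it; z points along the fingers, y is the line along which they close (so a half turn about z gives the same grasp; the last joint's range is limited). The gripper opens to 85 mm and grips with 20 to 120 N. Pads are 22 mm wide; open, the fingers measure 114 mm over their backs; the gripper's body (76 mm by 85 mm) begins 54 mm behind the grasp point. The pads swing forward as they close: fully open they stand 13 mm farther back than shut.
Start: joints at [66.159, 15.075, -2.767, 72.158, 0, 81.102], TCP at [0.135, 0.507, 0.304] pointing down, gripper open.
Joint ranges: [-151.79, 151.79], [-50.71, 97.33], [-67.44, 78.34], [-121.81, 120.89], [-77.56, 73.72], [-180, 180]. Speed limits (degrees/s): [108.29, 108.29, 147.25, 159.86, 180, 180].

INTERFACE

Orientations are given as a 3x3 rotation matrix whose columns are the frame's x, y, z axes.
In Python, from plant import robot gives the robot as it stands. Calls block until the motion is done:
- robot.move_to(position, orientation): joint-space move of the TCP to a pose.
- robot.move_l(position, attitude=None, feed=0.15, guard=None): straight line of the TCP; attitude=None keeps the orientation; feed is the mean speed in m/s. With guard (N) it stops when the force on the tool has changed by that much, and returns True; else False.
- robot.set_joints(angles): joint-space move.
- robot.grip(opening): opening from 0.0 (shut) to 1.0 (fully open); the grip force is fixed at half the most; returns when the fingers have stopped.
- robot.dwell(seconds).
- robot.ik(position, orientation): joint angles nearest the present ones, or None.
- robot.observe(): the state.
- robot.snapshot(name): name is "side" or "top" or "wrist"; returns the picture (384x512x3 uint8, blue, green, red); there is no depth.
- robot.camera_params(name): a dict with "fov_y" (degrees; the focal length in pixels is half the picture's height over the tangent of half this angle, whatever the lens; pixels are square), "cx", "cy" (the principal point, pixels), "world_from_camera" (4x4, takes a point from camera to world coordinates). Camera axes: x right, y up, looking along -z (the intrinsics and any distortion apply to the point x, -y, -z); pixel columns grow to the right and rows downward; lengths in m; the calibration is good to about 2 mm. A picture is of the moment at which its call begins: read the wrist's pose just before it. camera_params takes no time and is no camera call; for the wrist camera it gives the pose at the moment of the call.
A pose or a line that the arm cannot do raises robot.IKError and nothing moves.
- robot.sign_off(): hands the job in; it is judged then, once.
The state is a dict: "time": time; "joint_positions": joint angles; "qvel": joint speeds; "joint_torque": joint torques, N m; "tool_pos": TCP position; "tool_rot": TCP orientation; "ft_force": force on the tool from outside, world axes, zero at the start; "wrist_torque": the same for the moment, N m; "width": opening from 0.0 (shut) to 1.0 (fully open); "grip_force": force on a finger pad.
Only numpy, scipy, OpenCV 4.12 (cv2) and the standard library are available. Lean on these libraries where they do the work, as an engineer would, in place of code of your own. Each camera call takes 0.05 s, during which the arm holds its last target. There are 200 camera calls.

## Working session

There is one attempt and no reset: what is moved stays moved. The work goes in short steps, each a Python script; the robot and the scene stay as the last script left them, time stands still between calls to the robot, and variables do not carry over. Pictures are saved under pics/ and viewed, at most 10 in all, crops included, and the job is handed in when it is done.

```bash
ls; mkdir -p pics
python3 - <<'E'
from plant import robot
import cv2,numpy as np
s=robot.observe();print(s['time'],s['tool_pos'],s['width'])
for n in ['side','top','wrist']:
    p=robot.camera_params(n);print(n,{k:(np.round(v,4).tolist()) if k=='world_from_camera' else v for k,v in p.items()})
    cv2.imwrite(f'pics/{n}0.png',robot.snapshot(n))
a=cv2.imread('pics/side0.png');b=cv2.imread('pics/top0.png');
cv2.imwrite('pics/st.png',cv2.resize(np.hstack([a,b]),(800,300),interpolation=cv2.INTER_AREA))
E
```

```text
pics
0.0 [0.135296   0.50707057 0.30341844] 0.9950390965493674
side {'fov_y': 46.20881074723265, 'cx': 259.6206068228047, 'cy': 196.44071074571278, 'world_from_camera': [[0.864, 0.3847, -0.3247, -0.0013], [-0.5035, 0.6615, -0.5559, -0.7939], [0.0009, 0.6438, 0.7652, 1.182], [0.0, 0.0, 0.0, 1.0]]}
top {'fov_y': 46.88124533902946, 'cx': 249.6179287222611, 'cy': 191.99355234961527, 'world_from_camera': [[0.0153, 0.9883, -0.1519, 0.2523], [-0.9996, 0.019, 0.0227, -0.0073], [0.0253, 0.1515, 0.9881, 1.4072], [0.0, 0.0, 0.0, 1.0]]}
wrist {'fov_y': 71.10420562141562, 'cx': 257.04876242338867, 'cy': 193.66738369009795, 'world_from_camera': [[0.2567, -0.9231, -0.2862, 0.063], [0.9665, 0.2453, 0.0756, 0.5267], [0.0004, -0.2961, 0.9552, 0.3736], [0.0, 0.0, 0.0, 1.0]]}
```

View pics/top0.png

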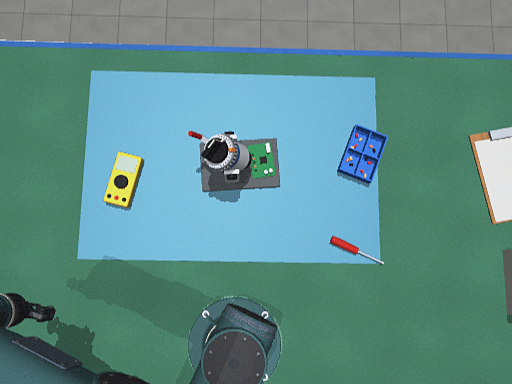

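View pics/side0.png

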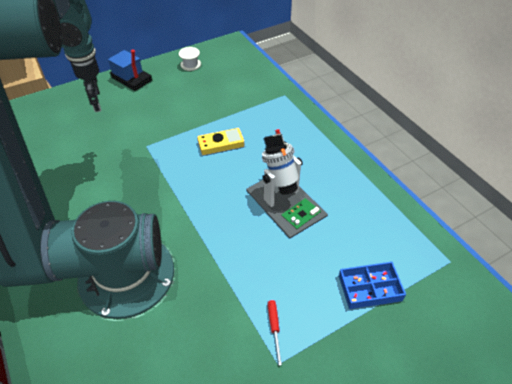

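The top view shows the stand at about (240,165), leaning to image left (world +y). The knob is at about (215,148), the red handle at (194,135) and the orange clip at about (233,150). In the side view the knob is at about (275,143), the handle at (279,132) and the clip at about (284,152).

```bash
cat > h.py <<'E'
import numpy as np, cv2
def ray(p,uv):
    f=192/np.tan(np.radians(p['fov_y']/2)); T=np.array(p['world_from_camera'])
    d=T[:3,:3]@np.array([(uv[0]-p['cx'])/f,-(uv[1]-p['cy'])/f,-1.]); return T[:3,3],d/np.linalg.norm(d)
def proj(p,X):
    f=192/np.tan(np.radians(p['fov_y']/2)); T=np.array(p['world_from_camera'])
    c=T[:3,:3].T@(np.array(X)-T[:3,3]); return np.array([p['cx']-f*c[0]/c[2],p['cy']+f*c[1]/c[2]])
def tri(rs):
    A=sum(np.eye(3)-np.outer(d,d) for o,d in rs); b=sum((np.eye(3)-np.outer(d,d))@o for o,d in rs)
    X=np.linalg.solve(A,b); return X,[np.linalg.norm(np.cross(X-o,d)) for o,d in rs]
def onz(r,z): o,d=r; return o+d*(z-o[2])/d[2]
def onplane(r,P,n): o,d=r; return o+d*((P-o)@n)/(d@n)
def blobs(im,lo,hi,amin=4,roi=None):
    h=cv2.cvtColor(im,cv2.COLOR_BGR2HSV); m=cv2.inRange(h,lo,hi)
    if roi: k=np.zeros_like(m);x0,y0,x1,y1=roi;k[y0:y1,x0:x1]=255;m&=k
    n,l,s,c=cv2.connectedComponentsWithStats(m)
    return sorted([(int(s[i,4]),np.round(c[i],1).tolist(),s[i,:4].tolist()) for i in range(1,n) if s[i,4]>=amin],reverse=True)
E
python3 - <<'E'
from plant import robot
from h import *
a=cv2.imread('pics/side0.png');b=cv2.imread('pics/top0.png')
ps,pt=robot.camera_params('side'),robot.camera_params('top')
for n,im,roi in(('side',a,(235,110,335,240)),('top',b,(170,120,300,210))):
    print(n,'red',blobs(im,(0,120,80),(4,255,255),4,roi)[:3]+blobs(im,(174,120,80),(180,255,255),4,roi)[:3])
    print(' or',blobs(im,(5,150,120),(18,255,255),3,roi)[:4])
    print(' gr',blobs(im,(45,90,60),(80,255,255),60,roi)[:2])
# base plate in top: dark grey low saturation
h=cv2.cvtColor(b,cv2.COLOR_BGR2HSV)
for uv in[(201,192),(280,186),(277,139)]: print(onz(ray(pt,uv),.012))
print(tri([ray(ps,(275,138)),ray(pt,(213,146))]))
x0,y0=175,120;c=cv2.resize(b[120:200,175:290],None,fx=5,fy=5,interpolation=cv2.INTER_CUBIC)
d=cv2.resize(a[120:240,240:330],None,fx=3.33,fy=3.33,interpolation=cv2.INTER_CUBIC)[:400]
cv2.imwrite('pics/c1.png',np.hstack([c[:,:480],d[:400]]));print(d.shape)
E
```

```text
side red [(9, [277.7, 131.7], [277, 130, 3, 4])]
 or [(22, [282.9, 150.9], [281, 148, 5, 7])]
 gr [(505, [300.0, 212.5], [282, 198, 39, 31]), (486, [321.6, 122.5], [301, 110, 34, 34])]
top red [(49, [194.8, 134.5], [189, 131, 13, 8])]
 or [(18, [231.5, 149.3], [229, 148, 6, 4])]
 gr [(633, [260.9, 160.3], [248, 142, 28, 37])]
[0.46377618 0.11527941 0.012     ]
[ 0.48804147 -0.13628693  0.012     ]
[ 0.64287729 -0.12574656  0.012     ]
(array([0.55523358, 0.06658608, 0.24295758]), [np.float64(0.00035655685519834476), np.float64(0.000356556855198265)])
(400, 300, 3)
```

View pics/c1.png

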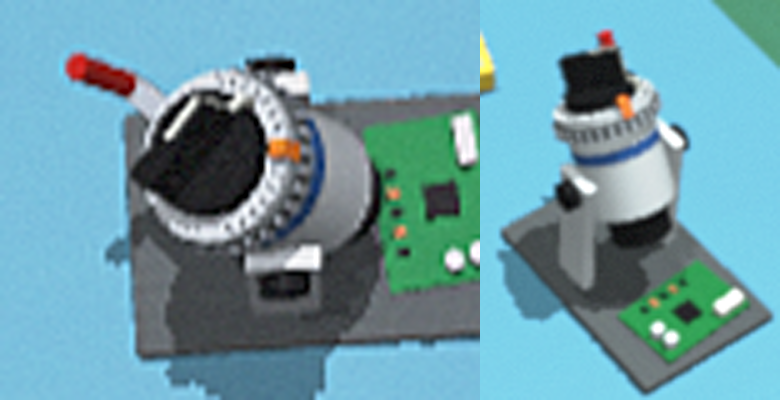

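The crops show the bar and white pointer at upper right of the knob. The clip is at crop (283,150), which is nearly uphill. The lever handle runs from its top at (78,66) to its root at (130,85). The plate gives a stand yaw of about -84.5°, and the triangulated knob top agrees with that pose to about 6 mm. Next I check reach and take a close look with the wrist camera.

```bash
cat >> h.py <<'E'
def frame(yaw,org):
    c,s=np.cos(yaw),np.sin(yaw); R=np.array([[c,-s,0],[s,c,0],[0,0,1.]])
    a=R@[-.5,0,np.sqrt(.75)]; u=R@[np.sqrt(.75),0,.5]; v=R@[0,1.,0]
    return np.array(org)+R@[-.03,0,.18],a,u,v
def att(a,u,v,th):
    # tool z=-a, tool y at ccw angle th from uphill
    y=u*np.cos(th)+v*np.sin(th); z=-a; return np.column_stack([np.cross(y,z),y,z])
E
python3 - <<'E'
from plant import robot
from h import *
B,a,u,v=frame(np.radians(-84.8),(.557,-.002,0)); print(B,a,u,v)
for h in(.06,.20):
  for t in range(-180,180,30):
    q=robot.ik(B+a*(h+.054),att(a,u,v,np.radians(t))); print(h,t,None if q is None else np.round(q))
E
```

```text
[0.55428102 0.02787653 0.18      ] [-0.04531629  0.4979422   0.8660254 ] [ 0.07849012 -0.86246119  0.5       ] [0.9958844  0.09063258 0.        ]
0.06 -180 [ 11.  22.  -1.  71. -30.   7.]
0.06 -150 [ 11.  22.  -1.  71. -30. -23.]
0.06 -120 [ 11.  22.  -1.  71. -30. -53.]
0.06 -90 [ 11.  22.  -1.  71. -30. -83.]
0.06 -60 [  11.   22.   -1.   71.  -30. -113.]
0.06 -30 [  11.   22.   -1.   71.  -30. -143.]
0.06 0 [  11.   22.   -1.   71.  -30. -173.]
0.06 30 [ 11.  22.  -1.  71. -30. 157.]
0.06 60 [ 11.  22.  -1.  71. -30. 127.]
0.06 90 [ 11.  22.  -1.  71. -30.  97.]
0.06 120 [ 11.  22.  -1.  71. -30.  67.]
0.06 150 [ 11.  22.  -1.  71. -30.  37.]
0.2 -180 [ 18.  24.  21.  94. -29.  15.]
0.2 -150 [ 18.  24.  21.  94. -29. -15.]
0.2 -120 [ 18.  24.  21.  94. -29. -45.]
0.2 -90 [ 18.  24.  21.  94. -29. -75.]
0.2 -60 [  18.   24.   21.   94.  -29. -105.]
0.2 -30 [  18.   24.   21.   94.  -29. -135.]
0.2 0 [  18.   24.   21.   94.  -29. -165.]
0.2 30 [ 18.  24.  21.  94. -29. 165.]
0.2 60 [ 18.  24.  21.  94. -29. 135.]
0.2 90 [ 18.  24.  21.  94. -29. 105.]
0.2 120 [ 18.  24.  21.  94. -29.  75.]
0.2 150 [ 18.  24.  21.  94. -29.  45.]
```

Run:
```python
from plant import robot
from h import *
import pickle
B,a,u,v=frame(np.radians(-84.8),(.557,-.002,0)); D=[]
robot.grip(0.7)
for i,t in enumerate((200,125)):
    robot.move_to(B+a*(.17+.054),att(a,u,v,np.radians(t)))
    p=robot.camera_params('wrist'); im=robot.snapshot('wrist'); D.append((p,im)); cv2.imwrite(f'pics/w{i}.png',im)
pickle.dump(D,open('w.pkl','wb'))
s=robot.observe();print(s['time'],s['tool_pos'],s['ft_force'])
cv2.imwrite('pics/ww.png',cv2.resize(np.vstack([D[0][1],D[1][1]]),(400,600)))
for p,im in D:
    print('red',[x for x in blobs(im,(0,120,60),(4,255,255),40)+blobs(im,(174,120,60),(180,255,255),40)])
    print('or',blobs(im,(6,150,100),(18,255,255),20))
```

```text
3.8917 [0.54408124 0.1395362  0.37400046] [-0.07950901  0.11048987  0.47432381]
red [(286, [306.4, 267.9], [299, 251, 17, 35])]
or [(86, [227.8, 177.0], [222, 170, 12, 13])]
red [(415, [359.0, 162.1], [343, 151, 32, 23]), (238, [102.4, 151.3], [89, 143, 27, 17])]
or [(73, [237.4, 212.1], [233, 207, 10, 11])]
```

View pics/w0.png

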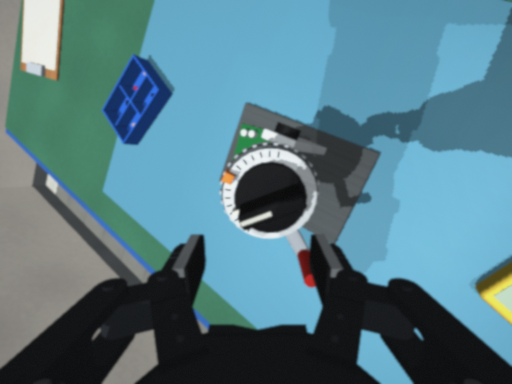

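View pics/w1.png

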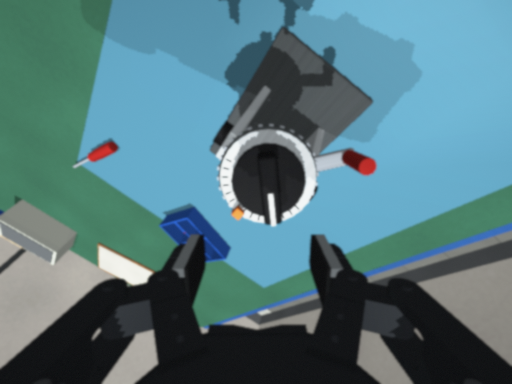

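Both wrist views show the ring, with the disc centre near (268,192) in the first and (267,175) in the second. The clip is at (228,177) and (237,212), the handle top at (310,282) and (367,165), and the white bar stripe at (257,218) and (272,209). I'll triangulate disc centre, clip and handle from these.

```bash
cat >> h.py <<'E'
def disc(im):
    h=cv2.cvtColor(im,cv2.COLOR_BGR2HSV); m=cv2.inRange(h,(0,0,165),(180,60,255)); m=cv2.morphologyEx(m,cv2.MORPH_CLOSE,np.ones((5,5)))
    cs,_=cv2.findContours(m[:240],cv2.RETR_EXTERNAL,cv2.CHAIN_APPROX_NONE)
    c=max((c for c in cs if 150<cv2.boundingRect(c)[0]+cv2.boundingRect(c)[2]/2<380),key=lambda c:cv2.contourArea(cv2.convexHull(c)))
    k=np.zeros(im.shape[:2],np.uint8); cv2.drawContours(k,[cv2.convexHull(c)] if 0 else [c],-1,255,-1)
    k=cv2.morphologyEx(k,cv2.MORPH_OPEN,cv2.getStructuringElement(cv2.MORPH_ELLIPSE,(41,41)))
    c=max(cv2.findContours(k,cv2.RETR_EXTERNAL,cv2.CHAIN_APPROX_NONE)[0],key=len)
    return cv2.fitEllipse(c)
E
python3 - <<'E'
from plant import robot
from h import *
import pickle
D=pickle.load(open('w.pkl','rb')); ps=[d[0] for d in D]; out=[]
E=[disc(d[1]) for d in D]; print(E)
for (p,im),e in zip(D,E):
    o=im.copy(); cv2.ellipse(o,e,(255,0,255),1)
    h=cv2.cvtColor(im,cv2.COLOR_BGR2HSV); hm=cv2.inRange(h,(0,120,150),(4,255,255))|cv2.inRange(h,(174,120,150),(180,255,255))
    out.append(cv2.resize(o[110:300,190:390],None,fx=2,fy=2,interpolation=cv2.INTER_CUBIC))
cv2.imwrite('pics/e.png',np.hstack(out))
print('disc',tri([ray(p,e[0]) for p,e in zip(ps,E)]))
print('clip',tri([ray(ps[0],(227.8,177)),ray(ps[1],(237.4,212.1))]))
print('handle top',tri([ray(ps[0],(310,282)),ray(ps[1],(367,165))]))
B,a,u,v=frame(np.radians(-84.8),(.557,-.002,0)); print('pred disc',B+a*.024)
E
```

```text
Traceback (most recent call last):
  File "h.py", line 31, in disc
    c=max(cv2.findContours(k,cv2.RETR_EXTERNAL,cv2.CHAIN_APPROX_NONE)[0],key=len)
ValueError: max() iterable argument is empty
```

```bash
cat >> h.py <<'E'
def disc(im,c0,r0=(38,60)):
    h=cv2.cvtColor(im,cv2.COLOR_BGR2HSV); m=cv2.inRange(h,(0,0,140),(180,70,255)); P=[]
    for t in np.radians(np.arange(0,360,2)):
        r=np.arange(*r0,.5); xy=np.array(c0)+np.outer(r,[np.cos(t),np.sin(t)]); w=m[xy[:,1].round().astype(int),xy[:,0].round().astype(int)]>0
        if w.any() and not w[-1]: P.append(xy[w][-1])
    P=np.array(P,np.float32)
    for _ in range(8):
        e=cv2.fitEllipse(P); q=(P-e[0])@np.array([[np.cos(np.radians(e[2])),-np.sin(np.radians(e[2]))],[np.sin(np.radians(e[2])),np.cos(np.radians(e[2]))]])
        d=np.abs(np.hypot(q[:,0]/e[1][0]*2,q[:,1]/e[1][1]*2)-1); k=d<max(.03,1.5*np.median(d))
        P=P[k]
    return e,len(P)
E
python3 - <<'E'
from plant import robot
from h import *
import pickle
D=pickle.load(open('w.pkl','rb')); ps=[d[0] for d in D]; out=[]
E=[disc(d[1],c) for d,c in zip(D,((268,192),(267,175)))]; print(E); E=[e[0] for e in E]
for (p,im),e in zip(D,E):
    o=im.copy(); cv2.ellipse(o,e,(255,0,255),1)
    out.append(cv2.resize(o[110:300,190:390],None,fx=2,fy=2,interpolation=cv2.INTER_CUBIC))
cv2.imwrite('pics/e.png',np.hstack(out))
print('disc',tri([ray(p,e[0]) for p,e in zip(ps,E)]))
print('clip',tri([ray(ps[0],(227.8,177)),ray(ps[1],(237.4,212.1))]))
print('handle top',tri([ray(ps[0],(310,282)),ray(ps[1],(367,165))]))
B,a,u,v=frame(np.radians(-84.8),(.557,-.002,0)); print('pred disc',B+a*.024)
E
```

```text
[(((268.5972595214844, 190.1145477294922), (96.05998992919922, 97.44674682617188), 118.18229675292969), 95), (((266.9920349121094, 175.7710418701172), (93.5970458984375, 99.80028533935547), 89.53946685791016), 100)]
disc (array([0.55570933, 0.0492267 , 0.18757384]), [np.float64(0.0007543244320789259), np.float64(0.000754324432078789)])
clip (array([0.55327922, 0.01991791, 0.2276788 ]), [np.float64(0.00014693362276504038), np.float64(0.00014693362276515859)])
handle top (array([0.60630694, 0.1357098 , 0.19926834]), [np.float64(0.001651918692418186), np.float64(0.0016519186924180507)])
pred disc [0.55319343 0.03982714 0.20078461]
```

View pics/e.png

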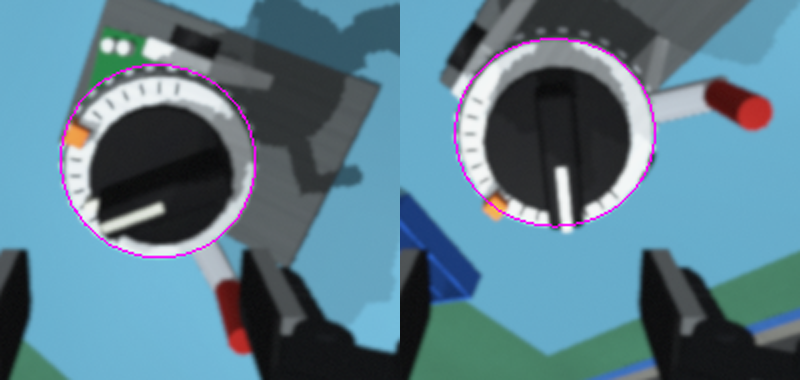

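The ellipses fit the disc rim in both crops, and clip, stripe and handle are clear. The clip and handle come out about 12 mm further in +y than the plate-based guess, so I'll check them with all four views.

Run:
```python
from plant import robot
from h import *
import pickle
D=pickle.load(open('w.pkl','rb')); P=[robot.camera_params('side'),robot.camera_params('top'),D[0][0],D[1][0]]
pts={'clip':[(282.9,150.9),(231.5,149.3),(227.8,177),(237.4,212.1)],'handle':[(278,130.5),(191,133.3),(310,281.5),(366.5,165)],'disc':[None,None,(268.6,190.1),(267,175.8)],'knobtop':[(275,138),(213,146),None,None]}
for n,uv in pts.items():
    for S in((0,1),(2,3),(0,1,2,3)):
        r=[ray(P[i],uv[i]) for i in S if uv[i]]
        if len(r)>1:
            X,e=tri(r); print(n,S,np.round(X,4),np.round(np.array(e)*1e3,1))
for i in(2,3):
    print(np.round(P[i]['world_from_camera'],3).tolist())
    B,a,u,v=frame(np.radians(-84.8),(.557,-.002,0)); print('onplane',onplane(ray(P[i],pts['disc'][i]),B+a*.024,a), onplane(ray(P[i],pts['clip'][i]),B+a*.033,a),onplane(ray(P[i],pts['handle'][i]),B+a*.062,a))
```

```text
clip (0, 1) [0.5512 0.0163 0.2319] [1.7 1.7]
clip (2, 3) [0.5533 0.0199 0.2277] [0.1 0.1]
clip (0, 1, 2, 3) [0.5533 0.0186 0.2272] [2.2 2.9 1.  0.6]
handle (0, 1) [0.6041 0.1308 0.2012] [3.2 3.2]
handle (2, 3) [0.6059 0.1355 0.1993] [1.6 1.6]
handle (0, 1, 2, 3) [0.6064 0.1339 0.1972] [3.1 4.4 2.6 1.3]
disc (2, 3) [0.5557 0.0492 0.1876] [0.8 0.8]
disc (0, 1, 2, 3) [0.5557 0.0492 0.1876] [0.8 0.8]
knobtop (0, 1) [0.5552 0.0666 0.243 ] [0.4 0.4]
knobtop (0, 1, 2, 3) [0.5552 0.0666 0.243 ] [0.4 0.4]
[[-0.415, -0.854, -0.314, 0.473], [0.779, -0.511, 0.362, 0.146], [-0.47, -0.094, 0.878, 0.448], [0.0, 0.0, 0.0, 1.0]]
onplane [0.55289383 0.05172163 0.19392991] [0.55480151 0.01774227 0.22395929] [0.61120774 0.13513588 0.19289887]
[[0.77, -0.595, -0.233, 0.493], [0.571, 0.478, 0.668, 0.224], [-0.286, -0.647, 0.707, 0.404], [0.0, 0.0, 0.0, 1.0]]
onplane [0.55491919 0.05340695 0.19306688] [0.55415196 0.0164835  0.22464906] [0.60717835 0.13337027 0.19370321]
```

Run:
```python
from plant import robot
from h import *
import pickle
from scipy.optimize import least_squares
D=pickle.load(open('w.pkl','rb')); P=[robot.camera_params('side'),robot.camera_params('top'),D[0][0],D[1][0]]
pt=lambda F,t,r,h:F[0]+F[1]*h+r*(F[2]*np.cos(t)+F[3]*np.sin(t))
C=[0.5533,.0186,.2272];H=[.6064,.1339,.1972];K=[.5552,.0666,.243]
rd=[ray(P[2],(268.6,190.1)),ray(P[3],(267,175.8))]
def res(x):
    F=frame(x[0],(x[1],x[2],0)); d=F[0]+F[1]*.022
    r=[(x[0]-np.radians(-84.8))/np.radians(1)*.003]
    r+=list(pt(F,x[3],.0455,.031)-C)+list(pt(F,x[4],.085,.062)-H)+list(.6*(F[0]+F[1]*.072-K))
    for o,w in rd: r+=list(np.cross(d-o,w))
    return r
s=least_squares(res,[-1.48,.557,.01,0,2.5]);print(s.x,np.degrees(s.x[0]),np.round(np.array(s.fun)*1e3,1))
F=frame(s.x[0],(s.x[1],s.x[2],0)); pickle.dump((F,s.x),open('fit.pkl','wb'))
g=cv2.cvtColor(D[1][1],cv2.COLOR_BGR2HSV)
for i,c in((2,(227.8,177)),(3,(237.4,212.1))):
    X=onplane(ray(P[i],c),F[0]+F[1]*.031,F[1])-F[0]; print('clip ang',np.arctan2(X@F[3],X@F[2]),np.hypot(X@F[3],X@F[2]))
# stripe ends in view 0 crop (/2+offset) and view 1
for i,A,B in((2,(190+164/2,110+207/2),(190+106/2,110+229/2)),(3,(190+561/2-200,110+168/2),(190+565/2-200,110+222/2))):
    X=[onplane(ray(P[i],c),F[0]+F[1]*.072,F[1])-F[0] for c in(A,B)]; d=X[1]-X[0]
    print('stripe',np.arctan2(d@F[3],d@F[2]),[np.round([x@F[2],x@F[3]],4) for x in X])
```

```text
[-1.48560436  0.55800314  0.01238702 -0.09447751  2.42111691] -85.11885996268973 [-1.  -0.1 -0.3  2.3 -2.4 -0.8  4.6 -1.7  6.9 -0.4  0.4  2.9 -1.   3.8
  1.   0.3]
clip ang -0.09564494208120658 0.04319973329454543
clip ang -0.1012326616050825 0.04286560690382588
stripe 0.7436715595250077 [array([-0.0036,  0.0022]), array([0.0163, 0.0205])]
stripe 0.7028793357433158 [array([-0.0015,  0.0025]), array([0.0172, 0.0184])]
```

Fit: clip at -0.10 rad counter-clockwise (joint ≈ +0.10), bar at +0.72, handle at 2.42. Next: move above the knob, take one look, descend and pinch.

Run:
```python
from plant import robot
from h import *
import pickle
F,x=pickle.load(open('fit.pkl','rb')); B,a,u,v=F
A=att(a,u,v,.72+np.pi/2)
robot.move_to(B+a*(.135+.054),A)
p=robot.camera_params('wrist'); im=robot.snapshot('wrist'); pickle.dump((p,im),open('w2.pkl','wb'))
uv=lambda X:np.round(proj(p,X),1)
bar=u*np.cos(.72)+v*np.sin(.72)
o=im.copy()
for X in(B+a*.072,B+a*.072+.03*bar,B+a*.072-.03*bar,B+a*.024,B+a*.034+u*.0455*np.cos(.1)-v*.0455*np.sin(.1)):
    q=uv(X); print(q); cv2.circle(o,tuple(int(t) for t in q.round()),2,(255,0,255),-1)
e=disc(im,uv(B+a*.024),(48,85)); print(e); cv2.ellipse(o,e[0],(0,255,0),1)
cv2.imwrite('pics/c2.png',cv2.resize(o[60:320,110:410],None,fx=2,fy=2,interpolation=cv2.INTER_CUBIC)); print(robot.observe()['time'])
```

```text
[256.8 216.6]
[256.9 252.4]
[256.8 177.5]
[256.9 196.9]
[220.6 232.5]
(((258.75390625, 192.45538330078125), (101.33006286621094, 109.615234375), 97.38764190673828), 79)
4.1917
```

View pics/c2.png

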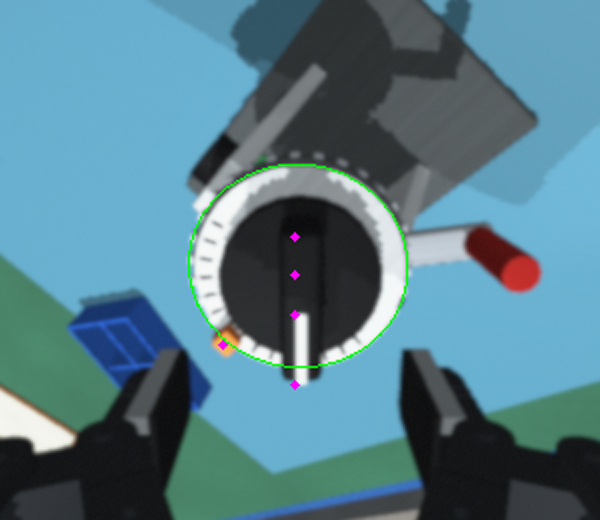

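The bar lies parallel to the tool, but 3 px (about 2.4 mm) right of the prediction. The clip and disc are shifted the same way. I'll correct for that, descend and grip.

Run:
```python
from plant import robot
from h import *
import pickle
F,x=pickle.load(open('fit.pkl','rb')); B,a,u,v=F
p,_=pickle.load(open('w2.pkl','rb')); cx=p['world_from_camera'][:3,0]
B=B+.0023*cx; pickle.dump(((B,a,u,v),x),open('fit.pkl','wb'))
A=att(a,u,v,.72+np.pi/2)
f0=robot.observe()['ft_force']
print(robot.move_l(B+a*(.061+.054),A,feed=.08,guard=15))
robot.grip(0.0)
s=robot.observe();print(s['time'],s['width'],s['grip_force'],(s['ft_force']-f0)@A,s['wrist_torque'])
print((s['tool_pos']-B)@np.column_stack([u,v,a]))
```

```text
False
5.7333 0.17755185044714314 58.9285272359848 [ 0.78932229 -6.32427523 -5.20415554] [-0.14427847  0.7102655  -0.22127658]
[ 0.00030621 -0.00032984  0.11537277]
```

Run:
```python
from plant import robot
from h import *
import pickle
(B,a,u,v),x=pickle.load(open('fit.pkl','rb'))
D=pickle.load(open('w.pkl','rb'))+[pickle.load(open('w2.pkl','rb'))]; L=[]
for p,im in D:
    q=proj(p,B+a*.031+u*.045-.0045*v).astype(int); b=blobs(im,(6,150,100),(18,255,255),15,(q[0]-15,q[1]-15,q[0]+15,q[1]+15))[0]
    X=onplane(ray(p,b[1]),B+a*.031,a)-B; L.append(np.arctan2(X@v,X@u)); print(b[1],L[-1],np.hypot(X@v,X@u))
t=float(np.mean(L)); f0=robot.observe()['ft_force']
for w in np.linspace(.72,t,5)[1:]:
    robot.move_l(B+a*.115,att(a,u,v,w+np.pi/2),feed=.1)
    s=robot.observe(); print(w,s['time'],s['ft_force']-f0,s['wrist_torque']@a)
p=robot.camera_params('wrist'); im=robot.snapshot('wrist'); pickle.dump((p,im),open('w3.pkl','wb'))
b=blobs(im,(6,150,100),(18,255,255),15);print(b)
cv2.imwrite('pics/c3.png',cv2.resize(im[130:384,110:410],None,fx=2,fy=2,interpolation=cv2.INTER_CUBIC))
```

```text
[227.8, 177.0] -0.13078272701970395 0.04490119570676599
[237.4, 212.1] -0.13641718230145458 0.04457587618689512
[223.0, 229.4] -0.1341269134259764 0.044627888511164546
0.5065560981044054 6.1 [-3.28528123 -1.24426822  1.02694627] -0.06402471947015709
0.29311219620881085 6.4667 [-5.10157073 -1.97327127  3.79023653] -0.1021209444458504
0.07966829431321631 6.8333 [-8.03376432 -2.15617488  4.88379397] -0.057066433423545115
-0.1337756075823783 7.2 [-11.12276523  -2.65254961   6.14125132] -0.14993336674242252
[]
```

View pics/c3.png

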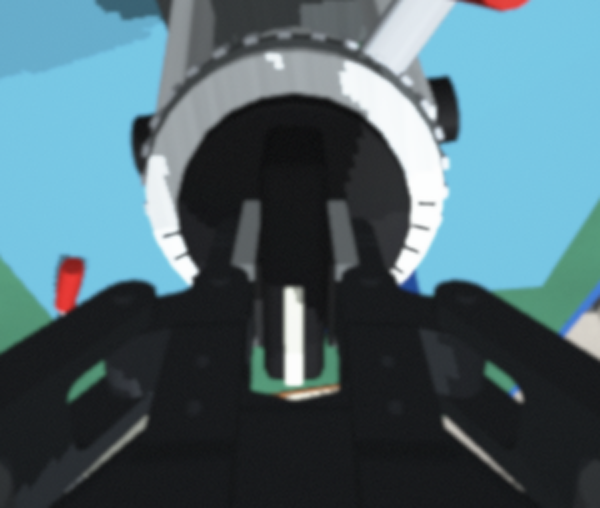

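The bar is held square between the pads and turned to the computed angle. The stripe is at (293,335), and the clip is hidden behind the bar's end. I'll release, back off and verify.

Run:
```python
from plant import robot
from h import *
import pickle
(B,a,u,v),x=pickle.load(open('fit.pkl','rb'))
robot.grip(0.7); A=att(a,u,v,-.134+np.pi/2)
robot.move_l(B+a*.19,A,feed=.12)
p=robot.camera_params('wrist'); im=robot.snapshot('wrist'); pickle.dump((p,im),open('w4.pkl','wb'))
o=im.copy();q=lambda X:tuple(int(t) for t in proj(p,X).round())
print('or',blobs(im,(6,150,100),(18,255,255),8)); print('red',blobs(im,(0,120,60),(4,255,255),40)+blobs(im,(174,120,60),(180,255,255),40))
d=u*np.cos(.134)-v*np.sin(.134)
for X in(B+a*.072,B+a*.072+.03*d,B+a*.03+.04*d): cv2.circle(o,q(X),1,(255,0,255),-1)
print(q(B+a*.072),q(B+a*.072+.03*d),robot.observe()['time'])
cv2.imwrite('pics/c4.png',cv2.resize(o[60:310,130:430],None,fx=2.4,fy=2.4,interpolation=cv2.INTER_CUBIC))
```

```text
or []
red [(444, [316.8, 115.8], [302, 107, 29, 20]), (162, [155.4, 255.3], [151, 245, 11, 23])]
(256, 216) (256, 252) 8.5667
```

View pics/c4.png

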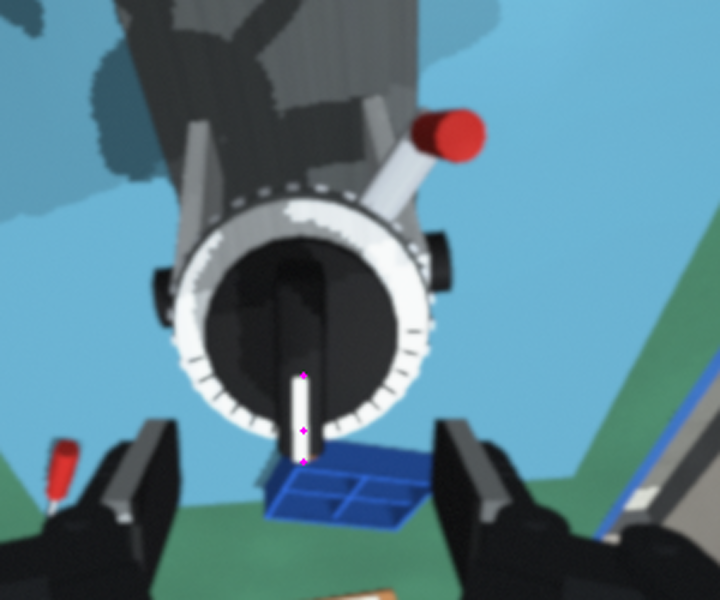

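The bar is straight, and the stripe lies within about 1 px of the computed clip direction. A trace of orange shows at (312,458), so the clip is under the bar end. I'll now go above the lever handle, from where clip and pointer should both be visible.

Run:
```python
from plant import robot
from h import *
import pickle
(B,a,u,v),x=pickle.load(open('fit.pkl','rb'))
p,_=pickle.load(open('w4.pkl','rb'))
X=onplane(ray(p,(322,116.3)),B+a*.062,a)-B; t=np.arctan2(X@v,X@u); print('handle',t,np.hypot(X@v,X@u))
p0=pickle.load(open('w.pkl','rb'))[1][0]
X=onplane(ray(p0,(366.5,165)),B+a*.062,a)-B; print('handle',np.arctan2(X@v,X@u),np.hypot(X@v,X@u))
hd=lambda t:u*np.cos(t)+v*np.sin(t)
robot.move_to(B+a*.20+.085*hd(t),att(a,u,v,t+np.pi/2))
p=robot.camera_params('wrist'); im=robot.snapshot('wrist'); pickle.dump((p,im,t),open('w5.pkl','wb'))
o=im.copy();q=lambda X:tuple(int(t) for t in proj(p,X).round())
print('or',blobs(im,(6,150,100),(18,255,255),8)); print('red',blobs(im,(0,120,60),(4,255,255),40)+blobs(im,(174,120,60),(180,255,255),40))
d=u*np.cos(.134)-v*np.sin(.134)
for X in(B+a*.072,B+a*.072+.03*d,B+a*.03+.04*d,B+a*.062+.085*hd(t)): cv2.circle(o,q(X),1,(255,0,255),-1); print(q(X))
for (c,) in [(b[1],) for b in blobs(im,(6,150,100),(18,255,255),8)[:1]]:
    X=onplane(ray(p,c),B+a*.031,a)-B; print('clip',np.arctan2(X@v,X@u),np.hypot(X@v,X@u))
print(robot.observe()['time'])
cv2.imwrite('pics/c5.png',cv2.resize(o[20:384,60:452],None,fx=1.6,fy=1.6,interpolation=cv2.INTER_CUBIC))
```

```text
handle 2.433917638096475 0.08570164012965151
handle 2.4512903765462473 0.08541943857637874
or [(119, [226.4, 47.2], [220, 40, 14, 16])]
red [(371, [258.2, 199.4], [251, 185, 16, 29])]
(258, 95)
(233, 55)
(231, 54)
(258, 206)
clip -0.12811927874219972 0.04546396582064426
10.7417
```

View pics/c5.png

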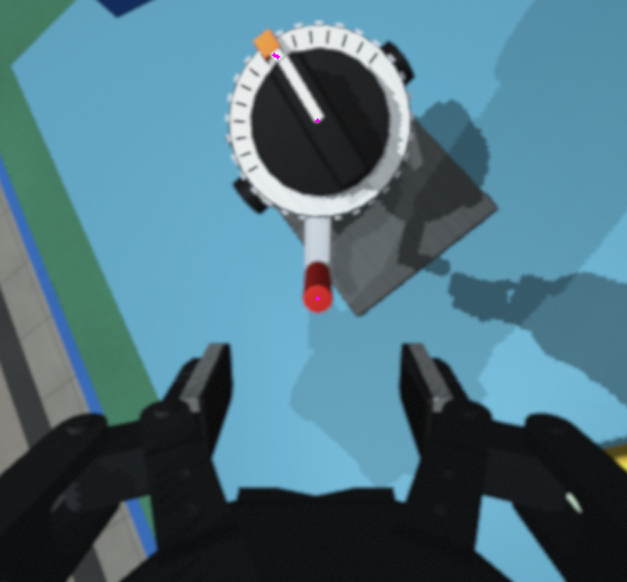

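The stripe points straight at the clip, which is at crop (266,43) with the pointer tip at (276,55). The handle top at (317,298) sits on its prediction, so I go on with the lever.

Run:
```python
from plant import robot
from h import *
import pickle
(B,a,u,v),x=pickle.load(open('fit.pkl','rb')); t=pickle.load(open('w5.pkl','rb'))[2]
hd=lambda t:u*np.cos(t)+v*np.sin(t); pos=lambda t,h:B+a*(h+.054)+.085*hd(t); A=lambda t:att(a,u,v,t+np.pi/2)
f0=robot.observe()['ft_force']
print(robot.move_l(pos(t,.048),A(t),feed=.1,guard=15))
robot.grip(0.0); s=robot.observe(); print(s['time'],s['width'],s['grip_force'],(s['ft_force']-f0)@A(t))
for w in np.linspace(t,1.46,9)[1:]:
    robot.move_l(pos(w,.048),A(w),feed=.06); s=robot.observe(); f=s['ft_force']-f0
    print(round(w,3),round(s['time'],2),np.round(f@A(w),1),round(s['width'],3))
    if np.linalg.norm(f)>60: break
```

```text
False
12.35 0.1710241227684358 58.36651682853699 [-0.70872527  1.33900348 -4.46063422]
2.312 12.68 [ 1.4 -2.  -4.5] 0.167
2.19 13.0 [ 3.9 -1.8 -5. ] 0.171
2.069 13.32 [ 4.8 -3.  -6. ] 0.168
1.947 13.65 [ 6.8 -2.4 -7. ] 0.173
1.825 13.97 [ 9.2 -3.1 -7.8] 0.167
1.703 14.3 [ 8.5 -3.5 -8.9] 0.168
1.582 14.62 [10.2 -3.4 -9.7] 0.169
1.46 14.95 [11.   0.5 -9. ] 0.171
```

Run:
```python
from plant import robot
from h import *
import pickle
(B,a,u,v),x=pickle.load(open('fit.pkl','rb'))
hd=lambda t:u*np.cos(t)+v*np.sin(t); pos=lambda t,h:B+a*(h+.054)+.085*hd(t); A=lambda t:att(a,u,v,t+np.pi/2)
for w in (1.44,1.42,1.40,1.38):
    robot.move_l(pos(w,.048),A(w),feed=.03); s=robot.observe(); f=s['ft_force']@A(w); print(w,np.round(f,1),round(s['time'],2))
    if abs(f[1])>18: break
robot.grip(0.6); robot.move_l(pos(w,.15),A(w),feed=.12)
p=robot.camera_params('wrist'); im=robot.snapshot('wrist')
h=cv2.cvtColor(im,cv2.COLOR_BGR2HSV)
print('clip/or',[ (b[0],b[1]) for b in blobs(im,(6,150,100),(18,255,255),8)])
for b in blobs(im,(6,150,100),(18,255,255),8)[:1]:
    X=onplane(ray(p,b[1]),B+a*.031,a)-B; print('clip',np.arctan2(X@v,X@u),np.hypot(X@v,X@u))
for n in(1.40,1.45,1.5): print('pred handle top',n,proj(p,B+a*.062+.085*hd(n)))
print('red',blobs(im,(0,160,150),(4,255,255),40)+blobs(im,(174,160,150),(180,255,255),40))
# stripe: white blob near bar top
c=proj(p,B+a*.072+.015*(u*np.cos(.13)-v*np.sin(.13))).astype(int); m=cv2.inRange(h,(0,0,150),(180,60,255))
l,lab,st,ce=cv2.connectedComponentsWithStats(m); k=lab[c[1],c[0]]; print('stripe',c,k,st[k],ce[k])
if k:
    ys,xs=np.where(lab==k); vx,vy,x0,y0=cv2.fitLine(np.column_stack([xs,ys]).astype(np.float32),cv2.DIST_L2,0,.01,.01).ravel()
    X=[onplane(ray(p,(x0+s*vx,y0+s*vy)),B+a*.072,a)-B for s in(-10,10)]; d=X[1]-X[0]; print('stripe ang mod pi',np.arctan2(d@v,d@u),[np.round([X[i]@u,X[i]@v],4) for i in(0,1)])
cv2.imwrite('pics/c6.png',cv2.resize(im,None,fx=1.5,fy=1.5)); s=robot.observe(); print(s['time'],s['ft_force'])
```

```text
1.44 [ 9.4 10.  -8.9] 15.2
1.42 [ 8.1 20.1 -9.6] 15.45
clip/or [(101, [203.5, 99.3])]
clip -0.12705843320207172 0.04528518027043971
pred handle top 1.4 [254.54330386 204.28817869]
pred handle top 1.45 [259.63221431 204.2646397 ]
pred handle top 1.5 [264.71584698 204.00108891]
red [(185, [261.0, 202.7], [254, 196, 15, 15])]
stripe [235  95] 1 [ 197   35  107  150 3951] [243.48063781 100.31004809]
stripe ang mod pi 1.4303730603359919 [array([ 0.0087, -0.0047]), array([0.0106, 0.0085])]
16.9417 [-0.43217949  0.09313122 -0.14467065]
```

The lever reached its stop: force rose from 1.44 rad on, and the handle top reads about 1.46, so q ≈ 1.24. One numeric check that the knob has not moved, then I hand in.

Run:
```python
from plant import robot
from h import *
import pickle
(B,a,u,v),x=pickle.load(open('fit.pkl','rb'))
def stripe(p,im):
    m=cv2.inRange(cv2.cvtColor(im,cv2.COLOR_BGR2HSV),(0,0,120),(180,70,255)); roi=np.zeros_like(m)
    cv2.fillPoly(roi,[np.array([proj(p,B+a*.072+r*(u*np.cos(w)+v*np.sin(w))) for r,w in [(.001,-1.2),(.001,1)]+[(.024,w) for w in np.linspace(.5,-.8,9)]]).round().astype(np.int32)],255)
    ys,xs=np.where(m&roi); vx,vy,x0,y0=cv2.fitLine(np.column_stack([xs,ys]).astype(np.float32),cv2.DIST_L2,0,.01,.01).ravel()
    X=[onplane(ray(p,(x0+s*vx,y0+s*vy)),B+a*.072,a)-B for s in(-8,8)]; d=X[1]-X[0]; d=d*np.sign(d@u)
    return len(xs),np.arctan2(d@v,d@u),[np.round([q@u,q@v],4) for q in X]
p,im,_=pickle.load(open('w5.pkl','rb')); print('before',stripe(p,im))
p=robot.camera_params('wrist'); print('now',stripe(p,robot.snapshot('wrist')))
```

```text
before (269, np.float64(-0.1530735917656415), [array([ 0.0178, -0.0036]), array([ 0.0077, -0.002 ])])
now (254, np.float64(-0.12925667421413028), [array([ 0.0179, -0.0035]), array([ 0.0068, -0.0021])])
```

The stripe reads -0.13 rad and the clip -0.13 rad, so the knob is unmoved and set. Handing in.

```bash
python3 -c "
from plant import robot
print(robot.sign_off())"
```

```text
the job is handed in; nothing more can be done
None
```

The focus knob points at the orange clip (both measure about -0.13 rad), the lock lever is at its stop (lock ring about 1.24 rad), and the gripper has let go. The job is handed in, but sign-off returned no verdict.

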